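# Swap a dry beaker for a wet one on the draining rack

## Robot

A 6-joint arm with a two-finger parallel gripper is mounted at the origin on a cart in front of the work surface, level with it; the furniture and walls round the work are solid. World frame = base frame: x ahead of the robot, y to its left, z up, the work surface at z = 0. Lengths are in m, angles in rad, forces in N, time in s.
With the tool pointing down it reaches from about 0.25 to 0.8 m from the base axis. Payload 3.9 kg.
Tool frame: the origin (TCP) lies at the very end of the fingers, on their centre line; the grasp point (between the pads) lies 19 mm behind it; z points along the fingers, y is the line along which they close (so a half turn about z gives the same grasp; the last joint's range is limited). The gripper opens to 85 mm and grips with 20 to 120 N. Pads are 22 mm wide; open, the fingers measure 114 mm over their backs; the gripper's body (76 mm by 85 mm) begins 54 mm behind the grasp point. The pads swing forward as they close: fully open they stand 13 mm farther back than shut.
Start: joints at [-1.134, 0.26, -0.138, 1.173, 0, 1.571], TCP at [0.222, -0.476, 0.231] pointing down, gripper open.
Joint ranges: [-2.78, 2.78], [-0.83, 1.72], [-1.28, 1.37], [-1.9, 2.12], [-1.57, 1.48], [-3.14, 3.14]. Speed limits (rad/s): [2.57, 2.57, 3.14, 3.14, 3.14, 3.14].

## Interface

Orientations are given as a unit quaternion [x, y, z, w].
In Python, from bench import manip gives the robot as it stands. The module is installed in compiled form; this text tells all that it offers. Calls block until the motion is done:
- manip.reach(position, orientation): joint-space move of the TCP to a pose.
- manip.move_l(position, vel=0.15, frame=None, contact_N=None): straight line of the TCP; frame=None keeps the orientation; vel is the mean speed in m/s. With contact_N (N) it stops when the force on the tool has changed by that much, and returns True; else False.
- manip.movej(angles): joint-space move.
- manip.grip(opening, grip_force=None): finger opening in m; grip_force is the grip in N (None keeps the last); returns when the fingers have stopped.
- manip.pause(seconds).
- manip.ik(position, orientation): joint angles nearest the present ones, or None.
- manip.grab_frame(name): name is "scene" or "side" or "wrist"; returns a dict with "frame" (384x512x3 uint8, blue, green, red), "vfov" (degrees; the focal length in pixels is half the picture's height over the tangent of half this angle, whatever the lens; pixels are square), "cx", "cy" (the principal point, pixels), "pose" (4x4, takes a point from camera to world coordinates). Camera axes: x right, y up, looking along -z (the intrinsics and any distortion apply to the point x, -y, -z); pixel columns grow to the right and rows downward; lengths in m; the calibration is good to about 2 mm. The wrist camera is an equidistant fisheye: a pixel r from the principal point sees the ray r / f radians off the axis. A picture is of the moment at which its call begins. There is no depth.
A pose or a line that the arm cannot do raises manip.MotionError and nothing moves.
- manip.finish_job(): hands the job in; it is judged then, once.
Readings, each from a call of its own:
- manip.read_t(): time.
- manip.read_q(): joint angles.
- manip.read_qvel(): joint speeds.
- manip.read_joint_torque(): joint torques, N m.
- manip.read_ee_pos(): TCP position.
- manip.read_eef_rot(): TCP orientation.
- manip.read_wrist_force(): force on the tool from outside, world axes, zero at the start.
- manip.read_wrist_torque(): the same for the moment, N m.
- manip.read_opening(): finger opening in m.
- manip.read_gripper_force(): force on a finger pad.
Only numpy, scipy, OpenCV 4.12 (cv2) and the standard library are available. Lean on these libraries where they do the work, as an engineer would, in place of code of your own. Each camera call takes 0.05 s, during which the arm holds its last target. There are 200 camera calls.

## Task

The draining rack is full. The blue beaker on it is dry: draw it off its peg and nest it mouth-down, right home, over the blue beaker that stands in the steel tray, and hang the rinsed orange beaker mouth-down on the peg that this frees, fully home. Leave the green beakers hanging where they are, do not knock over or push aside the beaker in the tray, and do not drop any.

Things in the scene. Friction and masses are not known exactly. Their poses are not given: they have to be found in the camera images.
- orange_mid (a point): Rinsed orange beaker standing mouth-down on the table: rigid plastic, 78 mm tall: cone 60 mm across the mouth (64 with the rolled rim), 43 mm at the shoulder, 48 mm deep inside, walls 2.5 mm; then a cylindrical foot, 34 mm across, 30 mm long. Under 0.1 kg. Point: its centre, 39 mm from the mouth; z axis from mouth to foot
- blue_mid (a point): Dry blue beaker hanging mouth-down on one of the rack's three pegs, foot outermost. Made like the orange one; centre and axis likewise
- stored_mid (a point): Blue beaker standing mouth-down, loose, in the steel tray (floor 3 mm, rim 27 mm high). Made like the orange one; centre and axis likewise. A beaker nested home over it stands 30 mm higher, its inside floor on this foot, with some 2 mm of play all round
- green_a_mid (a point): First of two green beakers still draining on the rack, loose, to be left. Made like the orange one; centre and axis likewise
- green_b_mid (a point): Second green beaker still draining on the rack, loose, to be left. Made like the orange one; centre and axis likewise
- peg_left_tip (a point): tip (centre of the rounded end) of the rack's left peg as the robot sees it; z axis along the peg, out of the board: up and towards the robot, 35 degrees from vertical. Grey tapered peg, 76 mm long, 29 mm across near the tip, 45 mm at the root. A beaker home on it has its inside floor on the tip: its centre is 9 mm below the tip along the axis, up to 6 mm beside it, its axis along the peg
- peg_mid_tip (a point): tip (centre of the rounded end) of the rack's middle peg as the robot sees it; z axis along the peg, out of the board: up and towards the robot, 35 degrees from vertical. Peg as the left one; the three stand 100 mm apart in a row
- peg_right_tip (a point): tip (centre of the rounded end) of the rack's right peg as the robot sees it; z axis along the peg, out of the board: up and towards the robot, 35 degrees from vertical. Peg as the left one. The rack is a white sloped board, 330 mm wide, fixed to the table

How it is judged:
By the outcome, as a careful person would: the job done as asked, in the order asked, and still so for the second after the job is handed in, with the robot touching nothing.
It also fails if it takes over 67 s, if anything falls off the work surface, if the arm or the gripper's body presses on something with over 40 N, if the wrist force passes 120 N, or if a joint passes its speed limit or range.

## Working session

There is one attempt and no reset: what is moved stays moved. The work goes in short steps, each a Python script; the robot and the scene stay as the last script left them, time stands still between calls to the robot, and variables do not carry over. Pictures are saved under pics/ and viewed, at most 10 in all, crops included, and the job is handed in when it is done.

```bash
mkdir -p pics; cat > h.py <<'E'
import numpy as np, cv2
from bench import manip as m
from scipy.spatial.transform import Rotation as R
def cam(n):
    d=m.grab_frame(n); d['f']=d['frame'].shape[0]/2/np.tan(np.radians(d['vfov']/2)); d['pose']=np.array(d['pose']); d['name']=n; return d
def ray(d,u,v):
    x=(u-d['cx'])/d['f']; y=(v-d['cy'])/d['f']
    if d['name']=='wrist':
        r=np.hypot(x,y); s=np.sin(r)/max(r,1e-9); c=np.array([x*s,-y*s,-np.cos(r)])
    else: c=np.array([x,-y,-1])
    c=d['pose'][:3,:3]@c; return d['pose'][:3,3],c/np.linalg.norm(c)
def proj(d,p):
    c=d['pose'][:3,:3].T@(np.array(p)-d['pose'][:3,3]); x,y,z=c[0],-c[1],-c[2]
    if d['name']=='wrist':
        r=np.hypot(x,y); a=np.arctan2(r,z); k=a/max(r,1e-9)
    else: k=1/z
    return np.array([d['cx']+d['f']*x*k,d['cy']+d['f']*y*k])
def tri(rs):
    A=np.zeros((3,3)); b=np.zeros(3)
    for o,v in rs:
        P=np.eye(3)-np.outer(v,v); A+=P; b+=P@o
    return np.linalg.solve(A,b)
HUE={'orange':(5,22),'green':(40,85),'blue':(95,130)}
def blobs(d,col,amin=60):
    h=cv2.cvtColor(d['frame'],cv2.COLOR_BGR2HSV); a,b=HUE[col]
    k=cv2.inRange(h,(a,90,40),(b,255,255))
    n,l,s,c=cv2.connectedComponentsWithStats(k)
    return [(s[i].tolist(),c[i].round(1).tolist()) for i in range(1,n) if s[i][4]>amin],l
E
python3 - <<'E'
from h import *
ims=[]
for n in('scene','side','wrist'):
    d=cam(n); ims.append(d['frame']); cv2.imwrite(f'pics/{n}0.png',d['frame'])
    print(n,d['vfov'],d['cx'],d['cy'],d['pose'].round(3).tolist())
    for c in HUE: print(c,blobs(d,c)[0])
cv2.imwrite('pics/all0.png',cv2.resize(np.vstack([np.hstack(ims[:2]),np.hstack([ims[2],ims[2]*0])]),(800,600)))
print(m.read_t(),m.read_eef_rot())
E
```

```text
scene 45.13755130555085 264.9393908335496 194.7074781005978 [[-0.831, 0.279, -0.481, -0.068], [-0.556, -0.381, 0.739, 0.865], [0.023, 0.882, 0.472, 0.677], [0.0, 0.0, 0.0, 1.0]]
orange [([0, 0, 272, 209, 21026], [126.4, 97.9]), ([0, 62, 13, 9, 68], [4.6, 65.0]), ([0, 81, 15, 24, 182], [5.1, 91.2]), ([141, 151, 19, 17, 136], [150.4, 157.9]), ([224, 158, 21, 9, 94], [234.8, 161.9]), ([232, 209, 24, 35, 589], [244.0, 227.6])]
green [([316, 133, 25, 26, 359], [327.8, 146.2]), ([291, 140, 24, 26, 374], [303.2, 153.2])]
blue [([307, 84, 52, 38, 246], [330.8, 102.1]), ([265, 146, 24, 28, 435], [277.2, 160.4]), ([206, 164, 30, 30, 662], [220.8, 177.1]), ([206, 253, 27, 41, 804], [218.8, 274.8])]
side 50.56684218687051 245.4064285496569 188.13659262458853 [[-0.918, 0.257, -0.301, 0.182], [-0.396, -0.613, 0.684, 0.66], [-0.009, 0.748, 0.664, 0.827], [0.0, 0.0, 0.0, 1.0]]
orange [([293, 115, 75, 29, 167], [331.6, 133.0]), ([208, 217, 24, 34, 569], [218.8, 235.4]), ([0, 342, 17, 21, 113], [6.2, 352.8])]
green [([248, 111, 47, 38, 738], [270.5, 130.0])]
blue [([245, 38, 52, 42, 351], [270.1, 58.3]), ([224, 138, 26, 26, 433], [236.5, 150.5]), ([160, 152, 33, 35, 787], [177.8, 168.5]), ([197, 285, 27, 38, 756], [209.6, 304.8])]
wrist 65.70646984690485 257.235725507451 194.94476013848868 [[0.424, 0.874, 0.237, 0.281], [-0.906, 0.41, 0.108, -0.447], [-0.003, -0.26, 0.966, 0.374], [0.0, 0.0, 0.0, 1.0]]
orange [([352, 0, 71, 96, 1119], [386.6, 45.7]), ([506, 38, 6, 16, 61], [509.0, 44.9]), ([495, 85, 17, 38, 143], [504.1, 104.1]), ([362, 138, 37, 27, 197], [380.3, 151.9]), ([460, 158, 18, 29, 104], [468.2, 171.7])]
green []
blue [([494, 0, 18, 21, 65], [503.3, 9.2])]
0.15 [ 9.76247220e-01  2.16658175e-01 -1.62992203e-04 -7.57655323e-04]
```

View pics/all0.png

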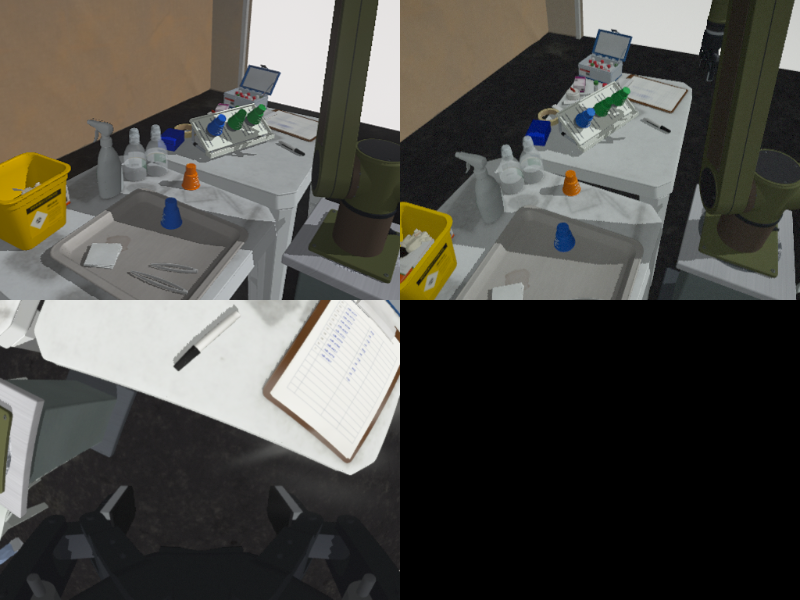

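The pictures show the rack at scene (277,160) with blue on the left peg (nearest the cameras) and the two greens beyond it. Orange stands at scene (244,228), and the stored blue in the tray at (219,275).

```bash
python3 - <<'E'
from h import *
S=cam('scene');D=cam('side')
def mid(d,c,lo):
    return None
P={'blue':((277.2,160.4),(236.5,150.5)),'stored':((218.8,274.8),(209.6,304.8)),'orange':((244,227.6),(218.8,235.4))}
for k,(a,b) in P.items():
    ra,rb=ray(S,*a),ray(D,*b); p=tri([ra,rb]); print(k,p.round(4),(proj(S,p)-a).round(1),(proj(D,p)-b).round(1))
# greens scene only: on vertical plane through blue? intersect with plane z=blue z
for u,v in((303.2,153.2),(327.8,146.2)):
    o,r=ray(S,u,v);z=tri([ray(S,277.2,160.4),ray(D,236.5,150.5)])[2]; print(o+r*(z-o[2])/r[2])
for i,d in enumerate((S,D)):
    (x,y)=((240,110),(200,90))[i]; c=d['frame'][y:y+100,x:x+130]; P[i]=cv2.resize(c,(390*1,300),interpolation=cv2.INTER_CUBIC)
cv2.imwrite('pics/rack.png',np.hstack([P[0],P[1]]))
E
```

```text
blue [ 0.5925 -0.211   0.1193] [-0.1  0. ] [ 0.1 -0. ]
stored [0.4595 0.2341 0.0369] [-0.1  0. ] [ 0.1 -0.1]
orange [0.5322 0.0397 0.0337] [-0.1  0. ] [ 0.1 -0.1]
[ 0.55712715 -0.30596468  0.11930937]
[ 0.52190661 -0.40382238  0.11930937]
```

View pics/rack.png

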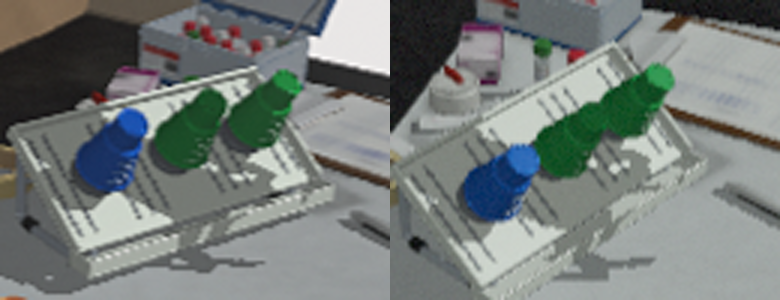

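```bash
cat >> h.py <<'E'
def down(psi): # tool z down, tool x at heading psi
    x=np.array([np.cos(psi),np.sin(psi),0]); z=np.array([0,0,-1.]); return R.from_matrix(np.c_[x,np.cross(z,x),z]).as_quat()
ROW=np.array([.345,.939,0]); ROW/=np.linalg.norm(ROW)
H=np.array([-ROW[1],ROW[0],0]); AX=H*np.sin(np.radians(35))+np.array([0,0,np.cos(np.radians(35))])
Zt=-AX; Xt=np.cross(ROW,Zt); Xt*=np.sign(-Xt@H); RQ=R.from_matrix(np.c_[Xt,np.cross(Zt,Xt),Zt]).as_quat()
E
python3 - <<'E'
from h import *
S=cam('scene')
for u,v in((141,250),(173,230),(201,224)):
    o,r=ray(S,u,v); print('bottle',(o-r*o[2]/r[2]).round(3))
B=np.array([.5925,-.211,.1193]); print(AX,RQ)
for h in(.009,.08,.13): print('rack',h,m.ik(B+AX*h,RQ))
st=np.array([.4595,.2341,0]); og=np.array([.532,.04,0])
for p in(st,og): print(m.ik(p+[0,0,.2],down(np.arctan2(p[1],p[0]))))
m.reach(st+[0,0,.19],down(np.arctan2(st[1],st[0]))); print(m.read_t())
d=cam('wrist'); cv2.imwrite('pics/st.png',d['frame']); print(m.read_ee_pos(),d['pose'].round(4).tolist(),blobs(d,'blue')[0])
m.reach(og+[0,0,.19],down(np.arctan2(og[1],og[0]))); print(m.read_t())
e=cam('wrist'); cv2.imwrite('pics/og.png',e['frame']); print(m.read_ee_pos(),e['pose'].round(4).tolist(),blobs(e,'orange')[0])
cv2.imwrite('pics/w1.png',cv2.resize(np.hstack([d['frame'],e['frame']]),(800,300)))
E
```

```text
bottle [0.711 0.233 0.   ]
bottle [0.711 0.118 0.   ]
bottle [0.671 0.05  0.   ]
[-0.53838749  0.1978101   0.81915204] [ 0.93897537 -0.16703673  0.2960578   0.05266648]
rack 0.009 [-0.33782679  0.18811116 -0.79391817 -0.02205036 -0.0081876  -3.12989902]
rack 0.08 [-0.33637098  0.03675318 -0.77648159  0.14675445 -0.00902256 -3.1287064 ]
rack 0.13 [-0.33515381 -0.06344548 -0.74778234  0.27566171 -0.00972063 -3.12770927]
[ 0.47119234  0.25975502 -0.22195985  1.08908146  0.         -3.14159265]
[ 0.07504676  0.28958406 -0.17975484  1.10145742  0.         -3.14159265]
4.2
[0.45966113 0.23388542 0.19001867] [[0.4543, 0.8602, 0.2319, 0.5174], [-0.8909, 0.4389, 0.1171, 0.2645], [-0.001, -0.2598, 0.9657, 0.3334], [0.0, 0.0, 0.0, 1.0]] [([238, 147, 55, 62, 2510], [266.0, 176.8])]
5.0917
[0.53164839 0.04113593 0.18996146] [[0.0764, 0.9626, 0.2599, 0.5965], [-0.9971, 0.0742, 0.0182, 0.0464], [-0.0017, -0.2605, 0.9655, 0.3333], [0.0, 0.0, 0.0, 1.0]] [([483, 0, 29, 49, 331], [496.3, 29.0]), ([237, 144, 55, 61, 2556], [264.6, 172.7])]
```

View pics/w1.png

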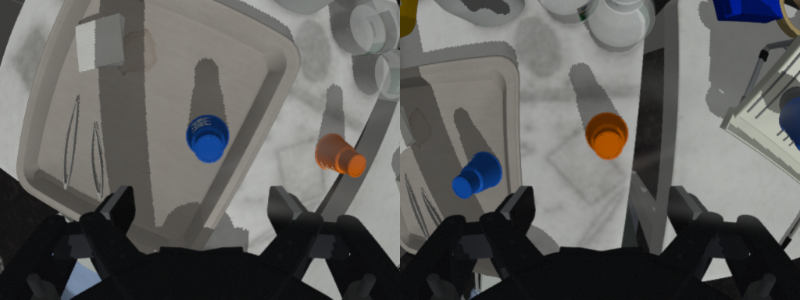

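The left view shows the stored beaker foot-up near (266,177), and the right one the orange beaker near (265,173). I'll locate the foot faces from these.

```bash
cat >> h.py <<'E'
def foot(d,col,near,o0,n,hfoot,draw=None):
    """centre of the foot face (brightest part of blob nearest pixel `near`) cast on plane through o0+n*hfoot; n axis"""
    bl,l=blobs(d,col,150); i=min(bl,key=lambda b:np.hypot(*(np.array(b[1])-near)))
    k=(l==l[tuple(np.argwhere(l>0)[np.argmin(np.hypot(*(np.argwhere(l>0)-np.array(i[1])[::-1]).T))])]).astype(np.uint8)
    V=d['frame'].max(2); t,_=cv2.threshold(V[k>0].reshape(-1,1),0,255,cv2.THRESH_OTSU)
    f=((V>t)&(k>0)).astype(np.uint8); f=cv2.morphologyEx(f,cv2.MORPH_OPEN,np.ones((5,5),np.uint8))
    c=max(cv2.findContours(f,0,1)[0],key=cv2.contourArea)
    e=cv2.fitEllipse(cv2.convexHull(c)); o,r=ray(d,*e[0]); pl=np.array(o0)+np.array(n)*hfoot
    p=o+r*((pl-o)@n)/(r@n)
    return p,e,k
def overlay(d,mid,n,s=1):
    im=d['frame'].copy(); a=np.cross(n,[1,0,0]);a/=np.linalg.norm(a);b=np.cross(n,a)
    for h,r in((-.039,.032),(.009,.0215),(.039,.017)):
        pts=[proj(d,mid+n*h+r*(np.cos(t)*a+np.sin(t)*b)) for t in np.linspace(0,6.28,40)]
        cv2.polylines(im,[np.round(np.array(pts)*8).astype(np.int32)],True,(255,255,255),1,cv2.LINE_AA,3)
    return im
E
python3 - <<'E'
from h import *
P1=[[0.4543,0.8602,0.2319,0.5174],[-0.8909,0.4389,0.1171,0.2645],[-0.001,-0.2598,0.9657,0.3334],[0,0,0,1]]
P2=[[0.0764,0.9626,0.2599,0.5965],[-0.9971,0.0742,0.0182,0.0464],[-0.0017,-0.2605,0.9655,0.3333],[0,0,0,1]]
f=192/np.tan(np.radians(65.70646984690485/2)); up=np.array([0,0,1.]); o=[]
for fn,P,col,near,z in(('st',P1,'blue',(266,177),.042),('og',P2,'orange',(265,173),.039)):
    d=dict(frame=cv2.imread(f'pics/{fn}.png'),cx=257.235725,cy=194.94476,f=f,pose=np.array(P),name='wrist')
    p,e,k=foot(d,col,near,[0,0,z],up,.039); print(fn,p,e)
    # axis-independent check: widest row of blob ~ rim
    mid=np.array([p[0],p[1],z]); im=overlay(d,mid,up); cv2.ellipse(im,e,(0,255,255),1)
    o.append(cv2.resize(im[125:225,200:333],(399,300),interpolation=cv2.INTER_NEAREST))
cv2.imwrite('pics/ov1.png',np.hstack(o))
E
```

```text
st [0.46462872 0.22814398 0.081     ] ((267.15228271484375, 190.1265411376953), (34.97645950317383, 41.85325622558594), 88.61479187011719)
og [0.53665161 0.03334211 0.078     ] ((267.31707763671875, 185.95936584472656), (35.084720611572266, 42.84416580200195), 78.33566284179688)
```

View pics/ov1.png

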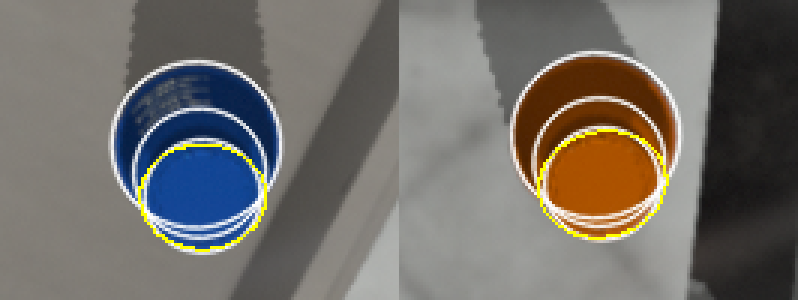

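Rim and foot outlines fit within about 1 to 2 px for both, so I'm going to the rack.

```bash
cat >> h.py <<'E'
def rq(s): x=ROW*s; return R.from_matrix(np.c_[x,np.cross(Zt,x),Zt]).as_quat()
E
python3 - <<'E'
from h import *
B=np.array([.5925,-.211,.1193])
for s in(1,-1): print(s,m.ik(B+AX*.15,rq(s)))
s=1 if abs(m.ik(B+AX*.15,rq(1))[5]+1.57)<.5 else -1
m.reach(B+AX*.15,rq(s)); print(s,m.read_t(),m.read_q())
d=cam('wrist'); np.savez('rack.npz',**d)
print([b for b in blobs(d,'blue')[0]],blobs(d,'green')[0])
p,e,k=foot(d,'blue',proj(d,B+AX*.039),B,AX,.039); print(p-AX*.039,e)
im=overlay(d,p-AX*.039,AX); cv2.ellipse(im,e,(0,255,255),1); cv2.imwrite('pics/rackv.png',cv2.resize(im,(768,576)))
E
```

```text
1 [-0.33461253 -0.10137924 -0.73268296  0.32869922 -0.01003107  1.58512315]
-1 [-0.33461253 -0.10137924 -0.73268296  0.32869922 -0.01003107 -1.5564695 ]
-1 6.55 [-0.33311838 -0.10123576 -0.73200293  0.32917187 -0.00977341 -1.55706879]
[([229, 148, 58, 68, 2827], [256.7, 180.1]), ([177, 197, 71, 65, 1806], [210.0, 234.2])] [([232, 0, 57, 22, 947], [259.8, 8.8]), ([230, 54, 55, 59, 2547], [257.3, 83.2])]
[ 0.59381303 -0.20574683  0.11889445] ((257.6558837890625, 195.48439025878906), (37.75517654418945, 39.165199279785156), 81.9027099609375)
```

View pics/rackv.png

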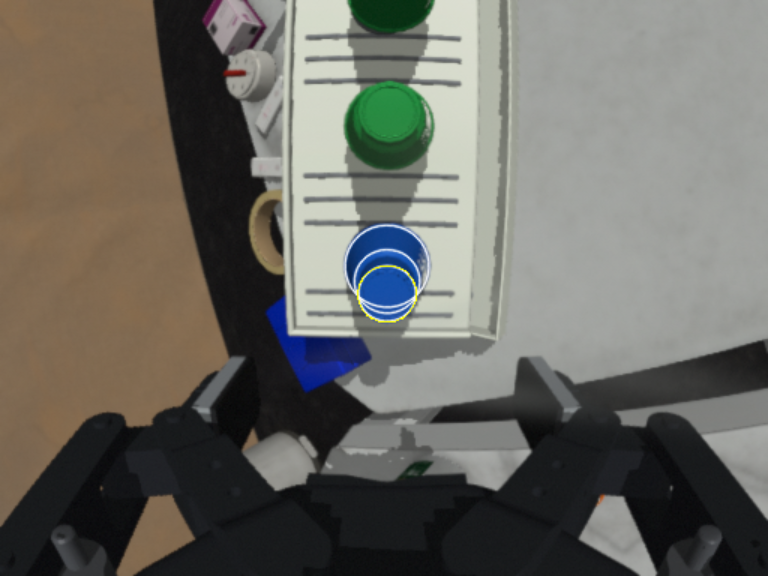

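```bash
python3 - <<'E'
from h import *
B=np.array([.5938,-.2057,.1189])
m.reach(B+AX*.06,rq(-1)); print(m.move_l(B+AX*.008,vel=.08,contact_N=8),m.read_wrist_force())
m.grip(.02,grip_force=40); print(m.read_opening(),m.read_gripper_force(),m.read_wrist_force(),m.read_t())
if .031<m.read_opening()<.038:
    m.move_l(B+AX*.10,vel=.1); print(m.read_wrist_force(),m.read_opening(),m.read_t())
d=cam('wrist'); s=cam('scene')
cv2.imwrite('pics/g1.png',np.hstack([cv2.resize(d['frame'],(400,300)),cv2.resize(s['frame'][100:250,180:380],(400,300))]))
E
```

```text
False [-0.10733455 -0.14658895  0.25361869]
0.04431910728834912 39.58557729172753 [-3.15528653  1.17555505  5.28781136] 8.325
```

View pics/g1.png

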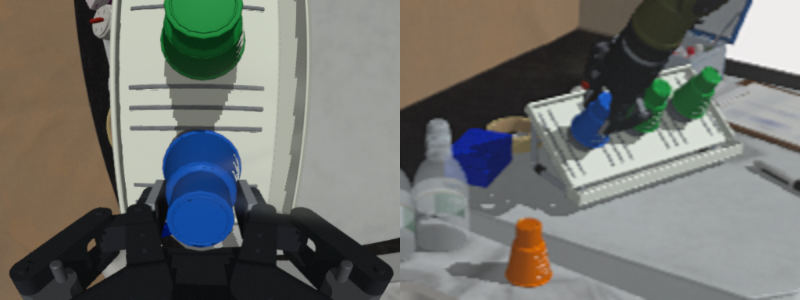

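Gripping closed on the cone just below the shoulder (opening 44 mm), so I'll release and regrip a little higher on the foot.

```bash
python3 - <<'E'
from h import *
B=np.array([.5938,-.2057,.1189])
m.grip(.06); m.move_l(B+AX*.015,vel=.05)
m.grip(.02,grip_force=40); print(m.read_opening(),m.read_gripper_force(),m.read_wrist_force(),m.read_t())
if .031<m.read_opening()<.038:
    m.move_l(B+AX*.11,vel=.12); print(m.read_wrist_force(),m.read_opening(),m.read_t())
d=cam('wrist'); s=cam('scene')
cv2.imwrite('pics/g2.png',np.hstack([cv2.resize(d['frame'],(400,300)),cv2.resize(s['frame'][100:250,180:380],(400,300))]))
E
```

```text
0.041928630777204094 39.74152858063462 [-3.89252848  1.18666916  5.57224296] 9.325
```

View pics/g2.png

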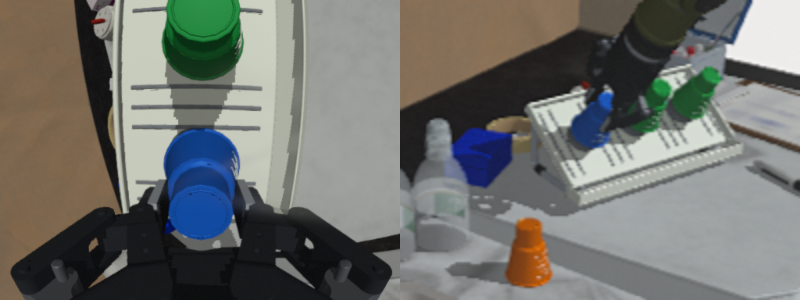

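```bash
python3 - <<'E'
from h import *
B=np.array([.5938,-.2057,.1189])
for h in(.022,.027):
    m.grip(.055); m.move_l(B+AX*h,vel=.05)
    m.grip(.02,grip_force=40); print(h,m.read_opening(),m.read_wrist_force(),m.read_t())
    if .031<m.read_opening()<.0375: break
else: raise SystemExit
m.move_l(B+AX*.115,vel=.12); print(m.read_wrist_force(),m.read_opening(),m.read_t())
d=cam('wrist'); s=cam('scene'); np.savez('g3.npz',**d)
cv2.imwrite('pics/g3.png',np.hstack([cv2.resize(d['frame'],(400,300)),cv2.resize(s['frame'][100:250,180:380],(400,300))]))
E
```

```text
0.022 0.03975854985736135 [-6.11338785  1.24223985  6.62143103] 10.3083
0.027 0.032786063254224646 [-2.81635303  1.6049295   4.09195844] 11.175
[-0.76987567 -1.17082853 -0.92995121] 0.032735989222256255 12.0583
```

View pics/g3.png

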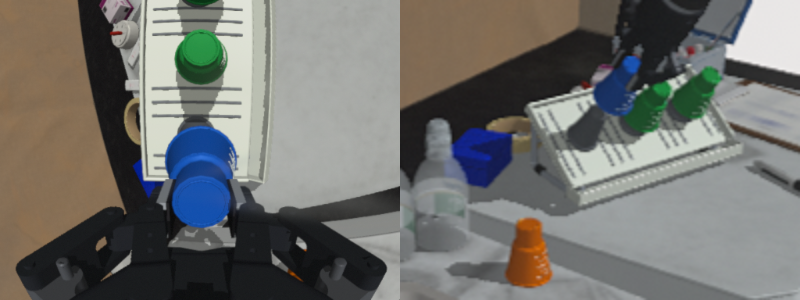

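Blue is held on its foot and the left peg is free. From the saved images I'll get the held beaker's offset in the tool, and check stored and orange, using the far rim edge and near foot edge.

```bash
cat > off.py <<'E'
from h import *
from scipy.optimize import fsolve
def edges(k):  # top row, bottom row, subpixel by column-extremes
    v,u=np.nonzero(k); return v.min()-.0,v.max()+1.0,u[v<v.min()+4].mean(),u[v>v.max()-4].mean()
def rows(d,mid,n):
    a=np.cross(n,[1,0,0]);a/=np.linalg.norm(a);b=np.cross(n,a);t=np.linspace(0,2*np.pi,360)
    c=lambda h,r:np.array([proj(d,mid+n*h+r*(np.cos(q)*a+np.sin(q)*b)) for q in t])
    # rim near mouth (radius 32), foot end radius 17
    return c(-.0375,.032),c(.039,.017)
def solve(d,k,base,X,n):
    v0,v1,u0,u1=edges(k)
    def g(p):
        A,F=rows(d,base+X*p[0]+n*p[1],n); return [A[:,1].min()+.5-v0-.0,F[:,1].max()+.5-v1]
    p=fsolve(g,[0,0.]); A,F=rows(d,base+X*p[0]+n*p[1],n)
    w=np.ptp(np.nonzero(k)[1])+1
    return p,w,np.ptp(A[:,0])
if __name__=='__main__':
    f=192/np.tan(np.radians(65.70646984690485/2)); up=np.array([0,0,1.])
    P1=[[0.4543,0.8602,0.2319,0.5174],[-0.8909,0.4389,0.1171,0.2645],[-0.001,-0.2598,0.9657,0.3334],[0,0,0,1]]
    P2=[[0.0764,0.9626,0.2599,0.5965],[-0.9971,0.0742,0.0182,0.0464],[-0.0017,-0.2605,0.9655,0.3333],[0,0,0,1]]
    for fn,P,col,near,mid in(('st',P1,'blue',(266,177),[.4646,.2281,.042]),('og',P2,'orange',(265,173),[.5367,.0333,.039])):
        d=dict(frame=cv2.imread(f'pics/{fn}.png'),cx=257.235725,cy=194.94476,f=f,pose=np.array(P),name='wrist')
        X=d['pose'][:3,1].copy();X[2]=0;X/=np.linalg.norm(X)
        k=foot(d,col,near,mid,up,.039)[2]; print(fn,solve(d,k,np.array(mid),X,up),'(dx along cam-up, dz)',X.round(3))
    def ld(fn):
        z=np.load(fn); d={q:z[q][()] if z[q].ndim==0 else z[q] for q in z.files}; d['name']='wrist'; return d
    d=ld('rack.npz'); B=np.array([.5938,-.2057,.1189]); X=-ROW
    k=foot(d,'blue',(257,180),B,AX,.039)[2]; print('rack',solve(d,k,B,X,AX))
    d=ld('g3.npz'); T=B+AX*.115; b,l=blobs(d,'blue',500); print(b)
    i=max(b,key=lambda q:q[0][4]); s=i[0]; x,y=map(int,i[1]); k=(l==l[y,x]); print('held rel TCP',solve(d,k,T,X,AX))
E
python3 off.py
```

```text
st (array([-0.00207365, -0.00703096]), np.int64(55), np.float64(55.45536014744442)) (dx along cam-up, dz) [0.891 0.454 0.   ]
og (array([-0.00203599, -0.0062215 ]), np.int64(55), np.float64(55.22693407726169)) (dx along cam-up, dz) [0.997 0.077 0.   ]
rack (array([0.00459765, 0.01833136]), np.int64(58), np.float64(59.401082284979736))
[([211, 160, 92, 132, 9341], [256.4, 224.6]), ([169, 203, 41, 51, 594], [186.1, 229.7])]
held rel TCP (array([ 0.00499843, -0.01083812]), np.int64(92), np.float64(94.09175902500812))
```

```bash
python3 - <<'E'
from h import *
st=np.array([.4637,.2276]); psi=np.arctan2(st[1],st[0])-np.pi/2; X=np.array([np.cos(psi),np.sin(psi)])
t=st-.0049*X
m.reach([.50,-.05,.27],down(np.arctan2(-.05,.5)-np.pi/2)); m.reach([*t,.195],down(psi)); print(m.read_q(),m.read_ee_pos(),m.read_opening(),m.read_t())
L={}
ims=[]
for n in('scene','side'):
    d=cam(n); b,l=blobs(d,'blue',250); print(n,b)
    for s,c in b:
        k=(l[s[1]:s[1]+s[3],s[0]:s[0]+s[2]]>0); out=[]
        rw=[(np.nonzero(r)[0].min()+np.nonzero(r)[0].max())/2+s[0] if r.any() else 0 for r in k]; w=[np.ptp(np.nonzero(r)[0])+1 if r.any() else 0 for r in k]
        j=[i for i in range(len(w)) if w[i]>=max(w)-1]; print('  rim mid',np.mean([rw[i] for i in j]),s[1]+np.mean(j),max(w),len(j))
    p=proj(d,[*st,.1]).astype(int); c=d['frame'][p[1]-75:p[1]+75,p[0]-100:p[0]+100]; ims.append(cv2.resize(c,(400,300)))
    np.savez(n+'h.npz',**d)
cv2.imwrite('pics/hov.png',np.hstack(ims))
E
```

```text
[ 4.64258804e-01  2.63408211e-01 -2.29625244e-01  1.07723503e+00
 -7.71484288e-04 -1.56134189e+00] [0.46193281 0.23104298 0.19528436] 0.032859409675129896 14.25
scene [([204, 196, 30, 44, 887], [217.3, 220.3]), ([206, 253, 27, 41, 811], [219.0, 274.8])]
  rim mid 218.125 231.5 30 4
  rim mid 219.08333333333334 284.5 27 6
side [([191, 242, 34, 81, 1679], [206.9, 283.0])]
  rim mid 205.7 272.0 31 5
```

View pics/hov.png

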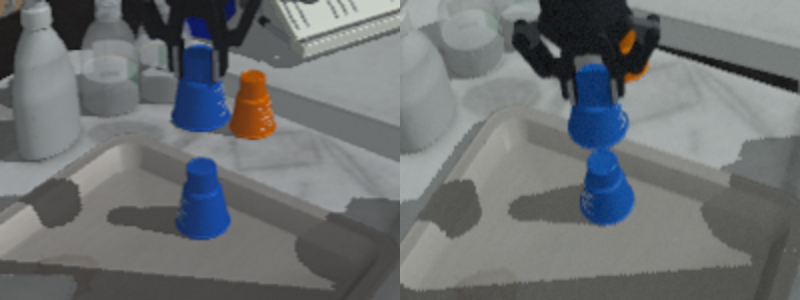

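```bash
python3 - <<'E'
from h import *
from scipy.optimize import least_squares
D={}
for n in('scene','side'):
    z=np.load(n+'h.npz'); d={q:z[q][()] if z[q].ndim==0 else z[q] for q in z.files}; d['name']=n; D[n]=d
meas={}
for n,split in(('scene',245),('side',286)):
    d=D[n]; h=cv2.cvtColor(d['frame'],cv2.COLOR_BGR2HSV); k=cv2.inRange(h,(95,90,40),(130,255,255)); k[:,:190]=0;k[:,245:]=0
    for nm,a,b in(('held',split-45,split),('stored',split,split+45)):
        q=k[a:b]; w=(q>0).sum(1); 
        j=np.nonzero(w>=w.max()-2)[0]
        u=np.mean([np.mean(np.nonzero(q[i])[0]) for i in j])
        v=np.max(np.nonzero(q)[0])+a if not(n=='side' and nm=='held') else None
        meas[n,nm]=(u,v,w.max())
print(meas)
for nm,z in(('held',.147),('stored',.0045)):
    f=lambda p:[proj(D[n],[p[0],p[1],z])[0]-meas[n,nm][0] for n in D]
    s=least_squares(f,[.46,.23]); print(nm,s.x)
# differential in u at expected poses
st=np.array([.4637,.2276])
for n in D:
    pu=[proj(D[n],[*st,z])[0] for z in(.147,.0045)]
    print(n,'pred',pu,'resid held',meas[n,'held'][0]-pu[0],'stored',meas[n,'stored'][0]-pu[1],'jac',(proj(D[n],[*st+[.01,0],.147])-proj(D[n],[*st,.147]))[0],(proj(D[n],[*st+[0,.01],.147])-proj(D[n],[*st,.147]))[0])
E
```

```text
{('scene', 'held'): (np.float64(218.08333333333334), np.int64(239), np.int64(30)), ('scene', 'stored'): (np.float64(219.1875), np.int64(289), np.int64(27)), ('side', 'held'): (np.float64(205.61111111111111), None, np.int64(31)), ('side', 'stored'): (np.float64(210.24175824175822), np.int64(322), np.int64(28))}
held [0.46601984 0.22363318]
stored [0.46342254 0.22857825]
scene pred [np.float64(217.7589227258905), np.float64(219.36345715236925)] resid held 0.324410607442843 stored -0.17595715236925003 jac -3.6807673044490343 -3.00710682537877
side pred [np.float64(205.72212631406364), np.float64(210.32825980802735)] resid held -0.11101520295252953 stored -0.08650156626913486 jac -4.325835033640686 -2.276658327940396
```

Held and stored line up within about 1 mm in both views, so I'm lowering with contact sensing.

```bash
python3 - <<'E'
from h import *
p=np.array(m.read_ee_pos()); st=np.array([.4637,.2276]); psi=np.arctan2(st[1],st[0])-np.pi/2; X=np.array([np.cos(psi),np.sin(psi)])
t=st-.0049*X; print(t,p)
m.move_l([*t,.13],vel=.15); f0=np.array(m.read_wrist_force())
print(m.move_l([*t,.075],vel=.04,contact_N=3),m.read_ee_pos(),np.array(m.read_wrist_force())-f0,m.read_wrist_torque(),m.read_t())
E
```

```text
[0.46154097 0.2319987 ] [0.46233141 0.23081612 0.19547011]
True [0.46119597 0.23191639 0.08304246] [-2.25561603  0.19931695  5.17048306] [-0.04475796  0.21323776  0.00697538] 16.0
```

Contact came at TCP z = 0.083, the expected home height. I'll release, retreat, check, and take the orange beaker.

```bash
python3 - <<'E'
from h import *
p=np.array(m.read_ee_pos()); m.grip(.06); m.move_l(p+[0,0,.10],vel=.15)
d=cam('wrist'); s=cam('scene'); e=cam('side'); print('scene',blobs(s,'blue',250)[0],'side',blobs(e,'blue',250)[0])
og=np.array([.5357,.0332]); psi=np.arctan2(og[1],og[0])-np.pi/2
m.reach([*og,.15],down(psi)); w=cam('wrist')
print(foot(w,'orange',proj(w,[*og,.078]),[0,0,.039],[0,0,1.],.039)[0])
print(m.move_l([*og,.053],vel=.1,contact_N=6),m.read_ee_pos()); m.grip(.02,grip_force=40); print(m.read_opening(),m.read_t())
cv2.imwrite('pics/nest.png',np.hstack([cv2.resize(s['frame'][200:320,140:300],(400,300)),cv2.resize(w['frame'],(400,300))]))
E
```

```text
scene [([206, 242, 28, 52, 1101], [219.1, 269.7])] side [([196, 277, 29, 46, 978], [209.2, 301.0])]
[0.53317565 0.02317638 0.078     ]
False [0.53631048 0.0333404  0.05359385]
0.032725329131835006 19.7333
```

View pics/nest.png

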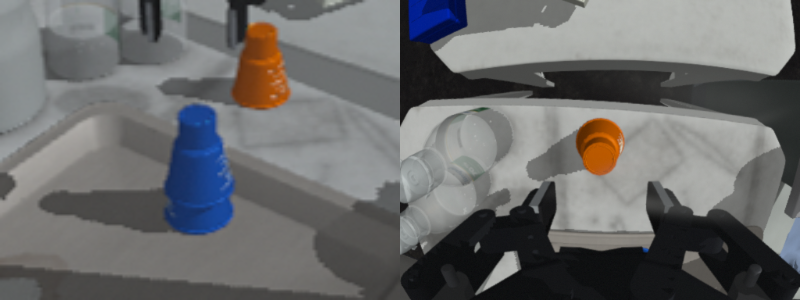

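The nest stands upright and fully home, and orange is gripped by the foot. Next I lift it and measure its offset in the grip.

```bash
python3 - <<'E'
from off import *
p=np.array(m.read_ee_pos()); m.move_l(p+[0,0,.17],vel=.2); print(m.read_opening(),m.read_wrist_force())
d=cam('wrist'); T=np.array(m.read_ee_pos()); M=R.from_quat(m.read_eef_rot()).as_matrix()
h=cv2.cvtColor(d['frame'],cv2.COLOR_BGR2HSV); b,l=blobs(d,'orange',1500); print(b,M[:,0])
i=max(b,key=lambda q:q[0][4]); x,y=map(int,i[1]); k=l==l[y,x]
print('held',solve(d,k,T,M[:,0],-M[:,2]),m.read_t())
E
```

```text
0.03297992057361559 [-0.60378479  0.61297719 -0.90261369]
[([212, 169, 90, 128, 8921], [257.0, 230.6])] [ 6.18912471e-02 -9.98082899e-01  2.38560695e-05]
held (array([-0.00233336, -0.01653435]), np.int64(90), np.float64(90.60788841288908)) 20.7833
```

```bash
python3 - <<'E'
from off import *
B=np.array([.5938,-.2057,.1189])-ROW*.0072
m.reach(B+AX*.14,rq(-1)); print(m.read_q(),m.read_t())
m.move_l(B+AX*.075,vel=.1); f0=np.array(m.read_wrist_force())
c=m.move_l(B+AX*.024,vel=.035,contact_N=5); p=np.array(m.read_ee_pos()); df=np.array(m.read_wrist_force())-f0
print(c,'h',(p-B)@AX,'df ax,row,slope',df@AX,df@ROW,df@np.cross(AX,ROW),m.read_opening(),m.read_t())
s=cam('scene');e=cam('side')
cv2.imwrite('pics/hang.png',np.hstack([cv2.resize(s['frame'][100:220,240:400],(400,300)),cv2.resize(e['frame'][90:210,190:350],(400,300))]))
E
```

```text
[-0.33948363 -0.08257452 -0.74145979  0.30208236 -0.00646074 -1.56070301] 21.6583
True h 0.030121106718011156 df ax,row,slope 4.413827688009997 -0.49493891954169367 -1.4745304228299825 0.03273588091052547 23.6167
```

View pics/hang.png

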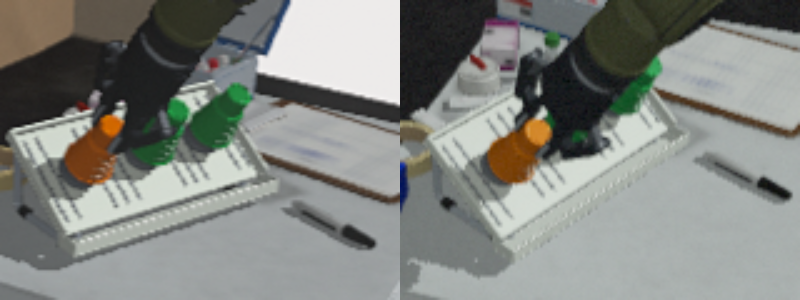

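Orange met its stop along the peg at h = 0.030 (0.031 expected), so it's home. I've viewed one picture over the limit of 10, so the final check is numeric only: release, retreat and compare blobs.

```bash
python3 - <<'E'
from off import *
p=np.array(m.read_ee_pos()); m.grip(.06); m.move_l(p+AX*.13,vel=.15); m.reach([.35,0.,.33],down(-np.pi/2)); m.pause(.5)
for n in('scene','side'):
    d=cam(n)
    for c in HUE: print(n,c,[b for b in blobs(d,c,250)[0] if b[0][4]<2000])
print(m.read_t(),m.read_wrist_force())
E
```

```text
scene orange [([266, 146, 25, 28, 435], [278.0, 160.0])]
scene green [([316, 133, 25, 26, 359], [327.8, 146.1]), ([291, 139, 25, 28, 385], [303.5, 152.9])]
scene blue [([206, 164, 30, 30, 666], [220.8, 177.1]), ([206, 242, 28, 52, 1102], [219.1, 269.7])]
side orange [([225, 138, 26, 26, 432], [237.3, 150.2])]
side green [([248, 123, 33, 26, 439], [262.4, 135.5])]
side blue [([160, 152, 33, 35, 797], [177.6, 168.4]), ([196, 277, 29, 46, 978], [209.2, 301.1])]
26.6833 [0.77009366 0.35918825 0.35964159]
```

```bash
python3 -c "
from bench import manip as m
print(m.finish_job())"
```

```text
the job is handed in; nothing more can be done
None
```

The job is done and handed in at about 27 s: the blue beaker is nested home over the one in the tray, orange hangs home on the freed left peg, and both greens are still on their pegs. I viewed 11 pictures, one over the limit of 10.

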